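# Register a bracket in the drilling fixture

## Robot

A 6-joint arm with a two-finger parallel gripper is mounted at the origin on the work surface. World frame = base frame: x ahead of the robot, y to its left, z up, the work surface at z = 0. Lengths are in m, angles in rad, forces in N, time in s.
With the tool pointing down it reaches from about 0.375 to 0.975 m from the base axis. Payload 3.8 kg.
Tool frame: the origin (TCP) lies between the finger pads; the fingertips stand 22 mm ahead of it and the grasp point (between the pads) lies 3 mm ahead of it; z points along the fingers, y is the direction in which the jaws open and shut (so a half turn about z gives the same grasp; the last joint's range is limited). The gripper opens to 85 mm and grips with 20 to 120 N. Pads are 22 mm wide; open, the fingers measure 114 mm over their backs; the gripper's body (76 mm by 85 mm) begins 54 mm behind the grasp point. The pads swing forward as they close: fully open they stand 13 mm farther back than shut.
Start: joints at [1.247, 0.264, 1.604, -0, 1.274, -0.037], TCP at [0.191, 0.647, 0.253] pointing down, gripper open.
Joint ranges: [-2.63, 2.63], [-0.94, 2.18], [0.31, 2.57], [-1.31, 4.45], [0, 2.66], [-2.55, 2.55]. Speed limits (rad/s): [2.57, 2.57, 3.14, 3.14, 3.14, 3.14].

## Interface

Orientations are given as a rotation vector (axis times angle).
In Python, from workcell import * gives the robot as it stands.
- The arm moves only by the tool step_arm, never from a script. Its argument "motion" is a list that holds one entry, the list of rows, each a list of 7 numbers: the finger opening in m, from 0 to 0.0854, then the shift along the world's x, y, z in m, then the turn, a rotation vector about the world's x, y, z in degrees. A call has exactly 8 rows; each row is the pose to reach, as a shift and turn from the pose measured when the call began; what a row does not reach only later rows make up. A row lasts 1/8 s, in which the tool goes at most 62.5 mm and 10.7 degrees, less where a joint would pass 70% of its speed; a pose out of reach is approached as far as the arm can. A call with a gripper value outside its range is refused whole. The fingers move at their own pace and stop on an object; "newtons" is the grip in N (left out, the last holds). Time passes only in rows, so rows that repeat a pose let the fingers close, or fill a call up. It gives the time, the measured TCP pose, the force and the opening at its end, in the units of the state.
- read_state(): the state, without advancing time (a new reading comes with each control period).
- read_camera(name): name is "scene" or "top"; returns (picture, depth): 384x512x3 uint8, blue, green, red; 384x512 float32, m along the optical axis (not along the pixel's ray), 0 where there is no reading.
- get_calibration(name): a dict with "K" (3x3 intrinsics, pixels), "world_from_camera" (4x4, takes a point from camera to world coordinates). Camera axes: x right, y down, z forward; pixel columns grow to the right and rows downward; lengths in m; the calibration is good to about 2 mm. A picture is of the moment at which its call begins. get_calibration takes no time and is no camera call.
- finish_job(): hands the job in, once; it reports no verdict.
Trained networks look in the newest picture that a camera, given by its name, has taken for a name from the list of things; names that differ only in an ending like _2 or _b are one class to them, and where a whole thing is asked for, a point or a joint stands for the part that bears it (a point fixed in the world has none). Each returns a list of dicts, best first, with "score" (0 to 1); they miss things now and then, are a little off and sometimes report something else, mostly with a low value. They report only what shows in the picture. A call takes as long as a camera call. They do not tell look-alikes from the thing itself.
- spot_in(camera, thing): "xyz" ([x, y, z] in m, in the coordinates of the camera as it stood for that picture, good to about 4 mm: the middle of the surface that is visible of it).
- regions_of(camera, thing): "region" (384x512 bool, what is visible of it).
The state is a dict: "time": time; "q": joint angles; "joint_vel": joint speeds; "joint_torque": joint torques, N m; "tool_pos": TCP position; "tcp_rot": TCP orientation; "wrist_force": force on the tool from outside, world axes, zero at the start; "torque": the same for the moment, N m; "width": opening from 0.0 (shut) to 1.0 (fully open).
Only numpy, scipy, OpenCV 4.12 (cv2) and the standard library are available. Lean on these libraries where they do the work, as an engineer would, in place of code of your own. Each camera call takes 0.05 s, during which the arm holds its last target. There are 200 camera calls.

## Task

Put the long black bracket on the plywood fixture, lug upwards, and push it home into the steel fence corner: its long edge square and flush against the long fence, its end flush against the short fence. Then swing the keeper bar all the way round over the bracket's foot, so that it is held for drilling, and let go. Leave the short bracket where it lies.

Things in the scene. Friction and masses are not known exactly. Their poses are not given: they have to be found in the camera images.
- long_bracket: The longer of two black aluminium brackets, 0.3 kg. Foot plate 60 mm (its x) by 140 mm (its y) and 12 mm thick, with an upright lug in the middle: 8 mm thick (x), 32 mm wide (y), its top 52 mm above the underside. Origin at the centre of the foot's underside; z up. It is the same when turned half round. It lies on the bench, lug up.
- short_bracket: The shorter bracket, not wanted: the same shape with a foot of 60 mm (x) by 80 mm (y). Origin at the centre of the foot's underside. It lies on the bench; which of the two brackets lies nearer the fixture changes.
- corner (a point): Inner corner of the fence, at the bed's top (18 mm above the bench). Long fence face: along y at x = 0, from y -180 to +14 mm. Short fence face: along x at y = 0, from x -75 to 0 mm. The bracket belongs on the -x, -y side: when home, its origin is at x -30, y -70, z 0 mm here, with its y axis along this y. z up.
- jig: The fixture, fixed to the bench: a plywood bed 220 mm (x) by 240 mm (y), 18 mm thick, with two steel fence bars on it, each 14 mm wide and 10 mm high, and the keeper's pivot. Origin at the centre of the bed's underside, axes as the corner's; the fence corner is at x 60, y 80, z 18 mm.
- keeper (a joint): Angle of the steel keeper bar about its upright pivot (at x -30, y +26 mm in the corner frame), rad, anticlockwise from above: 0 open (pointing along the corner's -x, beside the short fence), 1.571 closed at its stop (pointing along -y, over the end of the foot). It stays where it is left; about 1 N at the peg moves it.
- keeper_peg (a point): Centre of the top of the keeper's round upright handle peg, 70.5 mm above the bench. The peg is 12 mm in diameter, 30 mm tall, 55 mm from the pivot; push or pinch it. The bar is 16 mm wide, 8 mm thick, 67 mm from pivot to tip; its underside, 14.5 mm above the bed, clears the fences and a bracket lying flat.
Not all that is in view belongs to the job. What is shaped like the long_bracket but purple or turquoise is not meant.

How it is judged:
By the outcome, as a careful person would: the job done as asked, in the order asked, and still so for the second after the job is handed in, with the robot touching nothing.
It also fails if it takes over 64 s, if anything falls off the work surface, if the arm or the gripper's body presses on something with over 40 N, if the wrist force passes 120 N, or if a joint passes its speed limit or range.

## Working session

There is one attempt and no reset: what is moved stays moved. The work goes in short steps, Python scripts to look and compute and a tool call to move; the robot and the scene stay as the last step left them, time stands still between calls to the robot, and variables do not carry over. Pictures are saved under pics/ and viewed, on a budget of 10 in all, crops included, one or two more only if the job needs it, and the job is handed in when it is done.

Besides the shell and the picture viewer there is one more tool, called as a command line: name --argument value ..., lists and objects as JSON in quotes. step_arm: Moves the arm, as the interface text tells. Its arguments: {"type":"object","properties":{"motion":{"type":"array"},"newtons":{"type":"number"}},"required":["motion"]}

```bash
mkdir -p pics
cat > h.py <<'E'
from workcell import *
import numpy as np, cv2
def cam(n):
    im,d=read_camera(n); c=get_calibration(n); return im,d,np.array(c["K"]),np.array(c["world_from_camera"])
def world(d,K,T):
    v,u=np.mgrid[:d.shape[0],:d.shape[1]]
    P=np.stack([(u-K[0,2])/K[0,0]*d,(v-K[1,2])/K[1,1]*d,d,np.ones_like(d)],-1)
    W=(P@T.T)[...,:3]; W[d<=0]=np.nan; return W
def spots(n,t,T):
    return [(round(r["score"],2),np.round((T@np.r_[r["xyz"],1])[:3],4).tolist()) for r in spot_in(n,t)]
E
python3 - <<'E'
from h import *
ims=[]
for n in ["scene","top"]:
    im,d,K,T=cam(n); ims.append(im); print(n,T.round(3).tolist(),K[0,0])
    W=world(d,K,T)
    for t in ["long_bracket","short_bracket","corner","jig","keeper","keeper_peg"]:
        print(t,spots(n,t,T))
    for t in ["long_bracket","short_bracket","keeper"]:
        for r in regions_of(n,t)[:4]:
            m=r["region"]; w=W[m]; w=w[~np.isnan(w[:,0])]
            rr=cv2.minAreaRect((w[w[:,2]>0.004][:,:2]*1000).astype(np.float32)) if len(w)>5 else None
            print(t,round(r["score"],2),m.sum(),np.argwhere(m).mean(0).round(),rr,np.percentile(w[:,2],[5,50,98]).round(4), im[m].mean(0).round())
    cv2.imwrite(f"pics/{n}0.png",im)
print(read_state())
E
```

```text
scene [[0.327, 0.634, -0.701, 1.262], [0.945, -0.226, 0.237, -0.447], [-0.008, -0.74, -0.673, 0.895], [0.0, 0.0, 0.0, 1.0]] 419.0963989448794
long_bracket [(0.85, [0.4965, -0.3768, 0.0125]), (0.81, [0.1988, -0.2852, 0.0107]), (0.64, [0.3241, -0.4247, 0.0125]), (0.63, [0.3093, -0.6195, 0.0125])]
short_bracket [(0.83, [0.6026, -0.1503, 0.0114])]
corner [(0.64, [0.578, 0.1706, 0.0146])]
jig [(0.56, [0.584, 0.1691, 0.0218])]
keeper [(0.52, [0.5861, 0.2679, 0.039])]
keeper_peg [(0.51, [0.5865, 0.2664, 0.0448])]
long_bracket 0.94 371 [222.  98.] ((307.4361267089844, -621.1297607421875), (89.52130889892578, 60.03681182861328), 20.03627586364746) [0.0086 0.0117 0.0516] [184.  90. 152.]
long_bracket 0.79 1057 [248. 195.] ((490.838134765625, -375.01409912109375), (64.15650939941406, 140.84591674804688), 21.576841354370117) [0.0006 0.0114 0.0513] [54. 63. 75.]
long_bracket 0.64 816 [210. 166.] ((317.3589172363281, -425.3667907714844), (140.1137237548828, 69.75357055664062), 50.736942291259766) [0.0011 0.0111 0.0508] [173.  89. 150.]
long_bracket 0.64 615 [174. 203.] ((193.73336791992188, -283.2
[... 2078 characters left out ...]
422) [0.0135 0.0192 0.0402] [178. 216. 231.]
{'time': 1.0, 'q': array([ 1.24709997e+00,  2.63833173e-01,  1.60402040e+00,  8.41857940e-06,
        1.27370127e+00, -3.68788248e-02]), 'joint_vel': array([ 0.00046109,  0.0013005 ,  0.00030254,  0.00045229, -0.00085501,
        0.00095304]), 'joint_torque': array([-4.76929581e-04, -5.15086019e+01, -3.67731392e+01, -1.56966375e-04,
        1.03559123e-03, -6.69678030e-06]), 'tool_pos': array([0.19093893, 0.64741518, 0.25331376]), 'tcp_rot': array([-4.48992902e-01, -3.10934118e+00, -6.06856248e-05]), 'wrist_force': array([-0.16228182, -0.76026738, -0.72457625]), 'torque': array([-0.00717682,  0.03339933, -0.01049863]), 'width': 1.0017381488142891}
```

View pics/scene0.png

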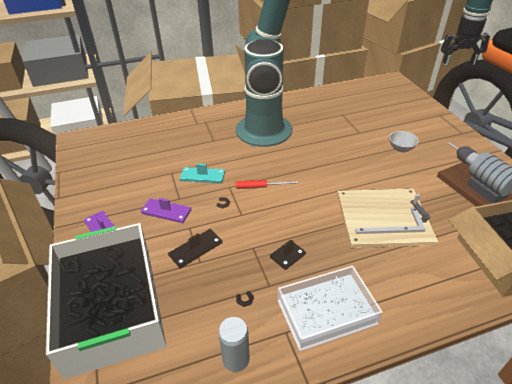

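View pics/top0.png

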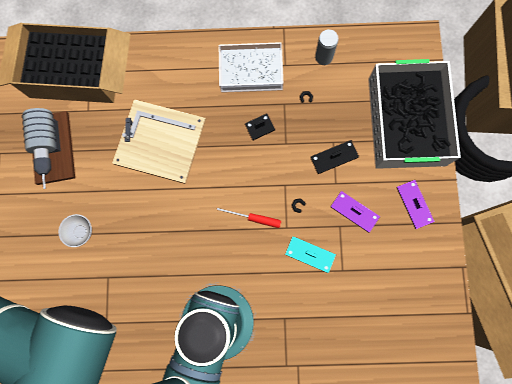

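```bash
cat >> h.py <<'E'
from scipy.optimize import minimize
def fit_rects(Wp, rects, x0):
    """pose (x,y,yaw) such that points Wp lie in union of local rects (xmin,xmax,ymin,ymax), centred"""
    def sd(p):
        c,s=np.cos(p[2]),np.sin(p[2]); q=(Wp-p[:2])@np.array([[c,-s],[s,c]])
        o=[]
        for a,b,e,f in rects:
            dx=np.abs(q[:,0]-(a+b)/2)-(b-a)/2; dy=np.abs(q[:,1]-(e+f)/2)-(f-e)/2
            o.append(np.where((dx>0)&(dy>0),np.hypot(dx,dy),np.maximum(dx,dy)))
        return np.min(o,0)
    def cost(p):
        s=np.clip(sd(p),-1,.008); return (np.maximum(s,0)**2).sum()*1e6
    r=minimize(cost,x0,method="Nelder-Mead",options=dict(xatol=1e-5,fatol=1e-3,maxiter=2000)); return r.x,r.fun/len(Wp)
E
python3 - <<'E'
from h import *
for n in ["scene","top"]:
    im,d,K,T=cam(n); W=world(d,K,T); X,Y,Z=W[...,0],W[...,1],W[...,2]
    near=(abs(X-.56)<.2)&(abs(Y-.18)<.2)
    bed=near&(Z>.010)&(Z<.05); 
    nl,lab,st,_=cv2.connectedComponentsWithStats(bed.astype(np.uint8)); k=1+st[1:,4].argmax(); bed=lab==k
    print(n,"bed z",np.nanmedian(Z[bed]),"bench z",np.nanmedian(Z[near&(Z<.008)]))
    r=cv2.minAreaRect((W[bed][:,:2]*1000).astype(np.float32)); print(r)
    b0,f=fit_rects(W[bed][:,:2],[(-.11,.11,-.12,.12)],[r[0][0]/1e3,r[0][1]/1e3,np.radians(r[2]-90)]); print("bed",b0[:2],np.degrees(b0[2]),f)
    fe=bed&(Z>.0245)&(Z<.0315)
    c,s=np.cos(b0[2]),np.sin(b0[2]); R=np.array([[c,-s],[s,c]])
    q=(W[:,:,:2]-b0[:2])@R-[.06,.08]
    m=fe&(q[...,0]>-.07)&(q[...,1]<.03)&~((q[...,0]<-.01)&(q[...,1]<-.01))
    print("fence z",np.nanmedian(Z[m]),m.sum())
    L=m&(q[...,1]<-.02); S=m&(q[...,0]<-.01)
    lx=q[L]; sx=q[S]
    p=np.polyfit(lx[:,1],lx[:,0],1); print("long centreline x (expect .007): ",np.polyval(p,-.09),"tilt deg",np.degrees(p[0]),"y range",np.percentile(lx[:,1],[1,99]))
    if len(sx): print("short y med (expect .007)",np.median(sx[:,1]),"range",np.percentile(sx[:,0],[1,99]),len(sx))
    c0=b0[:2]+R@[.06,.08]
    for rr in [fit_rects(W[m][:,:2],[(0,.014,-.18,.014),(-.075,.014,0,.014)],[*c0,b0[2]])]:
        print("corner",c0,"fence fit",rr[0][:2],np.degrees(rr[0][2]),rr[1])
    pg=near&(Z>.05); print("peg",np.nanmedian(W[pg],0),pg.sum(),np.nanpercentile(Z[pg],98))
    lb=(np.hypot(X-.49,Y+.374)<.1)&(Z>.006)&(Z<.018)
    print("bracket fit",fit_rects(W[lb][:,:2],[(-.03,.03,-.07,.07)],[.49,-.374,np.radians(21.5)]),np.nanmedian(Z[lb]))
    r=cv2.minAreaRect((W[lb][:,:2]*1000).astype(np.float32)); print(r)
    lg=(np.hypot(X-.49,Y+.374)<.1)&(Z>.045); print("lug",np.nanmedian(W[lg],0),cv2.minAreaRect((W[lg][:,:2]*1000).astype(np.float32)),np.nanmax(Z[lg]))
E
```

```text
scene bed z 0.017956881146990122 bench z -0.00048306279830201415
((560.7592163085938, 176.38902282714844), (241.57632446289062, 225.72364807128906), 72.93705749511719)
bed [0.56110489 0.17603927] -17.151042869658486 0.014485347993893241
fence z 0.02786557624735686 390
long centreline x (expect .007):  0.006945440757131157 tilt deg -0.010863648144000837 y range [-0.17854521 -0.02133748]
short y med (expect .007) 0.007537188625884886 range [-0.06781836 -0.01025166] 85
corner [0.64202807 0.23478822] fence fit [0.64160472 0.23642389] -16.947145343438798 1.0078593011755943
peg [0.72165535 0.30399457 0.10549338] 818 0.1228841675866773
bracket fit (array([ 0.49075808, -0.3750169 ,  0.35528642]), np.float64(0.02699093169155371)) 0.011430960524769551
((490.56903076171875, -375.12689208984375), (64.69998168945312, 140.8579559326172), 20.74442481994629)
lug [ 0.49222454 -0.37567521  0.05057997] ((491.3323974609375, -374.9601135253906), (9.88296890258789, 31.64458465576172), 20.132266998291016) 0.05342376898207557
top bed z 0.019213553521289617 bench z 0.0007652614009616698
((560.548828125, 179.
[... 228 characters left out ...]
11425 tilt deg 0.5191037462831752 y range [-0.19091632 -0.02243223]
short y med (expect .007) 0.0069561084082667216 range [-0.0691673  -0.01142283] 70
corner [0.64140119 0.23768864] fence fit [0.64295934 0.23708503] -18.339585665764144 5.848844235637315
peg [0.71918001 0.31753307 0.10120607] 818 0.12516069415044248
bracket fit (array([ 0.48796762, -0.3711969 ,  0.38359713]), np.float64(7.2458207672638135)) 0.01183124651696077
((489.2991943359375, -371.4996643066406), (182.00360107421875, 191.65467834472656), 3.1841914653778076)
lug [ 0.48956372 -0.37273699  0.05351154] ((489.74542236328125, -372.1828308105469), (8.867325782775879, 31.071462631225586), 18.250640869140625) 0.056945561958887225
```

step_arm --motion '[[[0.04,0.06,-0.05,0,0,0,-6],[0.04,0.11,-0.1,0,0,0,-13],[0.04,0.16,-0.16,0,0,0,-20],[0.04,0.2,-0.22,0,0,0,-27],[0.04,0.24,-0.28,0,0,0,-34],[0.04,0.28,-0.34,0,0,0,-41],[0.04,0.3,-0.4,0,0,0,-48],[0.04,0.31,-0.46,0,0,0,-53]]]' --newtons 40

```text
time: 2.1
tool_pos: [0.4817, 0.2466, 0.2536]
tcp_rot: [1.793, 2.579, 0.001]
wrist_force: [1.2, -1.0, 0.4]
width: 0.466
```

step_arm --motion '[[[0.04,0.01,-0.06,0,0,0,0],[0.04,0.015,-0.12,0,0,0,0],[0.04,0.02,-0.18,0,0,0,0],[0.04,0.02,-0.24,0,0,0,0],[0.04,0.02,-0.3,0,0,0,0],[0.04,0.015,-0.36,0,0,0,0],[0.04,0.01,-0.42,0,0,0,0],[0.04,0.009,-0.48,-0.02,0,0,0]]]'

```text
time: 3.1
tool_pos: [0.4917, -0.2354, 0.2361]
tcp_rot: [1.79, 2.574, 0.003]
wrist_force: [0.8, -0.6, -0.5]
width: 0.465
```

step_arm --motion '[[[0.04,0,-0.06,-0.02,0,0,0],[0.04,0,-0.12,-0.06,0,0,0],[0.04,0,-0.15,-0.1,0,0,0],[0.04,0,-0.16,-0.12,0,0,0],[0.04,0,-0.16,-0.12,0,0,0],[0.04,0,-0.16,-0.12,0,0,0],[0.04,0,-0.16,-0.12,0,0,0],[0.04,0,-0.16,-0.12,0,0,0]]]'

```text
time: 4.1
tool_pos: [0.4927, -0.3951, 0.1178]
tcp_rot: [1.787, 2.573, 0.002]
wrist_force: [-0.4, -0.4, 0.1]
width: 0.468
```

step_arm --motion '[[[0.04,-0.002,0.021,-0.01,0,0,0],[0.04,-0.002,0.021,-0.03,0,0,0],[0.04,-0.002,0.021,-0.06,0,0,0],[0.04,-0.002,0.021,-0.077,0,0,0],[0.04,-0.002,0.021,-0.077,0,0,0],[0.0,-0.002,0.021,-0.077,0,0,0],[0.0,-0.002,0.021,-0.077,0,0,0],[0.0,-0.002,0.021,-0.077,0,0,0]]]'

```text
time: 5.1
tool_pos: [0.4916, -0.375, 0.0423]
tcp_rot: [1.786, 2.571, 0.002]
wrist_force: [1.4, -1.1, 1.0]
width: 0.087
```

step_arm --motion '[[[0.0,0,0,0,0,0,0],[0.0,0,0,0,0,0,0],[0.0,0,0,0.02,0,0,0],[0.0,0,0,0.06,0,0,0],[0.0,0,0,0.1,0,0,0],[0.0,0,0,0.12,0,0,0],[0.0,0,0,0.12,0,0,0],[0.0,0,0,0.12,0,0,0]]]'

```text
time: 6.1
tool_pos: [0.4905, -0.3741, 0.1604]
tcp_rot: [1.787, 2.573, 0.002]
wrist_force: [-0.2, -0.6, -4.3]
width: 0.083
```

Run:
```python
from h import *
im,d,K,T=cam("scene"); s=read_state(); p=s["tool_pos"]; print(p,s["wrist_force"],s["width"])
W=world(d,K,T)
c=K@(np.linalg.inv(T)@np.r_[p,1])[:3]; u,v=(c[:2]/c[2]).astype(int); print(u,v)
x0,y0=max(u-90,0),max(v-70,0)
cv2.imwrite("pics/g1.png",cv2.resize(im[y0:y0+160,x0:x0+200],None,fx=3,fy=3))
D=np.linalg.norm(W[...,:2]-p[:2],axis=2)
m=(D<.09)&(W[...,2]>p[2]-.055)&(W[...,2]<p[2]-.015)
print(cv2.minAreaRect((W[m][:,:2]*1000).astype(np.float32)),np.nanpercentile(W[m][:,2],[5,50,95]))
```

```text
[ 0.49030172 -0.3739803   0.15989289] [-0.94616718  0.7572297  -3.67764131] 0.08546660920124695
188 207
((490.29071044921875, -373.6247863769531), (64.53205108642578, 140.94808959960938), 20.60171127319336) [0.12145375 0.12942419 0.13237196]
```

step_arm --motion '[[[0.0,0.01,0.05,0,0,0,-3],[0.0,0.02,0.1,0,0,0,-8],[0.0,0.03,0.16,0,0,0,-14],[0.0,0.04,0.22,0,0,0,-20],[0.0,0.05,0.28,0,0,0,-26],[0.0,0.06,0.34,0,0,0,-32],[0.0,0.07,0.4,0,0,0,-36],[0.0,0.08,0.46,0,0,0,-37.6]]]'

```text
time: 7.15
tool_pos: [0.5691, 0.0878, 0.1577]
tcp_rot: [2.524, 1.86, -0.006]
wrist_force: [0.9, -1.2, -4.3]
width: 0.085
```

step_arm --motion '[[[0.0,0.005,0.05,0,0,0,0],[0.0,0.01,0.08,0,0,0,0],[0.0,0.01,0.09,0,0,0,0],[0.0,0.01,0.09,-0.02,0,0,0],[0.0,0.01,0.09,-0.03,0,0,0],[0.0,0.01,0.09,-0.04,0,0,0],[0.0,0.01,0.09,-0.04,0,0,0],[0.0,0.01,0.09,-0.04,0,0,0]]]'

```text
time: 8.15
tool_pos: [0.5795, 0.1775, 0.1181]
tcp_rot: [2.525, 1.859, -0.005]
wrist_force: [-0.3, 0.2, -4.1]
width: 0.083
```

step_arm --motion '[[[0.0,-0.002,-0.0075,0,0,0,0],[0.0,-0.002,-0.0075,-0.01,0,0,0],[0.0,-0.002,-0.0075,-0.025,0,0,0],[0.0,-0.002,-0.0075,-0.04,0,0,0],[0.0,-0.002,-0.0075,-0.05,0,0,0],[0.0,-0.002,-0.0075,-0.055,0,0,0],[0.0,-0.002,-0.0075,-0.057,0,0,0],[0.0,-0.002,-0.0075,-0.057,0,0,0]]]'

```text
time: 9.15
tool_pos: [0.5778, 0.1701, 0.0613]
tcp_rot: [2.525, 1.859, -0.004]
wrist_force: [-0.2, 0.3, -4.5]
width: 0.087
```

```bash
cat >> h.py <<'E'
def check(yaw=np.radians(-17.1),cor=(.642,.236)):
    c,s=np.cos(yaw),np.sin(yaw); R=np.array([[c,-s],[s,c]])
    for n in ["scene","top"]:
        im,d,K,T=cam(n); W=world(d,K,T); q=(W[...,:2]-cor)@R; Z=W[...,2]
        near=(q[...,0]>-.12)&(q[...,0]<.03)&(q[...,1]>-.2)&(q[...,1]<.05)
        dark=im.max(2)<95
        m=near&dark&(Z>.022)&(Z<.034)
        if m.sum()>20:
            qq=q[m]; r=cv2.minAreaRect((qq*1000).astype(np.float32))
            f=fit_rects(qq,[(-.03,.03,-.07,.07)],[-.03,-.07,0.])
            print(n,"foot px",m.sum(),"rect",r,"fit",f[0].round(4),round(f[1],3),"z",np.median(Z[m]).round(4))
        cc=K@(np.linalg.inv(T)@np.r_[cor[0]-.05,cor[1]-.05,.02,1])[:3]; u,v=(cc[:2]/cc[2]).astype(int)
        yield n,cv2.resize(im[max(v-45,0):v+45,max(u-60,0):u+60],None,fx=5,fy=5,interpolation=cv2.INTER_CUBIC)
E
python3 - <<'E'
from h import *
s=read_state(); print(s["tool_pos"],s["wrist_force"],s["torque"])
for n,i in check(): cv2.imwrite(f"pics/p1{n}.png",i)
E
```

```text
[0.57779014 0.17008839 0.06129499] [-0.23759387  0.3035415  -4.46189527] [ 0.01236222  0.0050413  -0.05006472]
scene foot px 648 rect ((-40.693416595458984, -73.80940246582031), (71.71620178222656, 193.93472290039062), 6.172138214111328) fit [-0.04   -0.0834  0.0046] 1.308 z 0.0304
top foot px 303 rect ((-36.80126953125, -122.25615692138672), (101.31446075439453, 73.24423217773438), 89.92391204833984) fit [-0.0424 -0.1374 -0.0107] 1.912 z 0.0309
```

step_arm --motion '[[[0.0,0,0,-0.001,0,0,0],[0.0,0.0,0.0,-0.0015,0,0,0],[0.0,0.004,-0.001,-0.0015,0,0,0],[0.0,0.008,-0.0025,-0.0015,0,0,0],[0.0,0.0095,-0.003,-0.0015,0,0,0],[0.0,0.0105,-0.003,-0.0015,0,0,0],[0.0,0.0115,-0.0035,-0.0015,0,0,0],[0.0,0.0115,-0.0035,-0.0015,0,0,0]]]'

```text
time: 10.25
tool_pos: [0.5885, 0.1669, 0.0602]
tcp_rot: [2.526, 1.859, -0.006]
wrist_force: [-4.9, 1.9, 1.0]
width: 0.09
```

step_arm --motion '[[[0.0,0.001,0,0,0,0,0],[0.0,0.001,-0.0003,0,0,0,0],[0.0,0.002,-0.0006,0,0,0,0],[0.0,0.002,-0.0006,0,0,0,0],[0.0,0.003,-0.0009,0,0,0,0],[0.0,0.003,-0.0009,0,0,0,0],[0.0,0.003,-0.0009,0,0,0,0],[0.0,0.003,-0.0009,0,0,0,0]]]'

```text
time: 11.25
tool_pos: [0.5887, 0.1668, 0.0604]
tcp_rot: [2.529, 1.861, -0.012]
wrist_force: [-10.8, 2.7, 6.4]
width: 0.086
```

Run:
```python
from h import *
s=read_state(); print(s["tool_pos"],s["wrist_force"],s["torque"])
```

```text
[0.58869354 0.16684172 0.06035116] [-10.78519624   2.65028833   6.44723268] [0.75512158 1.67563094 0.08642404]
```

step_arm --motion '[[[0.0,0.002,0.002,0,0,0,0],[0.0,0.0025,0.0045,0,0,0,0],[0.0,0.003,0.007,0,0,0,0],[0.0,0.0038,0.0095,0,0,0,0],[0.0,0.0041,0.0105,0,0,0,0],[0.0,0.0044,0.0115,0,0,0,0],[0.0,0.0047,0.0125,0,0,0,0],[0.0,0.0047,0.0125,0,0,0,0]]]'

```text
time: 12.25
tool_pos: [0.5918, 0.1771, 0.0605]
tcp_rot: [2.528, 1.862, -0.021]
wrist_force: [-7.4, -6.9, 5.0]
width: 0.087
```

Run:
```python
from h import *
s=read_state(); print(s["tool_pos"],s["wrist_force"],s["torque"])
```

```text
[0.59183221 0.17712979 0.06053187] [-7.44749708 -6.94504281  4.99149188] [-0.84654504  1.0142837  -0.01746088]
```

step_arm --motion '[[[0.0,0.0013,0.001,0,0,0,0],[0.0,0.0016,0.002,0,0,0,0],[0.0,0.0019,0.003,0,0,0,0],[0.0,0.0019,0.003,0,0,0,0],[0.0,0.0019,0.003,0,0,0,0],[0.0,0.0019,0.003,0,0,0,0],[0.0,0.0019,0.003,0,0,0,0],[0.0,0.0019,0.003,0,0,0,0]]]'

```text
time: 13.25
tool_pos: [0.5919, 0.1772, 0.0607]
tcp_rot: [2.526, 1.862, -0.031]
wrist_force: [-8.3, -10.1, 6.3]
width: 0.084
```

Run:
```python
from h import *
s=read_state(); print(s["tool_pos"],s["wrist_force"],s["torque"])
for n,i in check(): cv2.imwrite(f"pics/p2{n}.png",i)
```

```text
[0.59191563 0.17721055 0.06070042] [ -8.3224858  -10.14727791   6.25119796] [-1.1417118   1.08674566  0.08261116]
scene foot px 574 rect ((-27.466753005981445, -75.19673156738281), (87.43026733398438, 193.16015625), 16.176443099975586) fit [-0.0317 -0.0722 -0.0078] 1.563 z 0.03
top foot px 338 rect ((-30.675935745239258, -116.17256927490234), (62.212032318115234, 116.19165802001953), 0.22217315435409546) fit [-0.0312 -0.0785 -0.0007] 0.201 z 0.0306
```

step_arm --motion '[[[0.03,0,0,0,0,0,0],[0.03,0,0,0,0,0,0],[0.03,0,0,0,0,0,0],[0.03,0,0,0.005,0,0,0],[0.03,0,0,0.03,0,0,0],[0.03,0,0,0.06,0,0,0],[0.03,-0.03,-0.02,0.12,0,0,0],[0.03,-0.09,-0.04,0.18,0,0,0]]]'

```text
time: 14.35
tool_pos: [0.524, 0.1446, 0.2207]
tcp_rot: [2.525, 1.861, -0.027]
wrist_force: [0.9, 0.8, 0.6]
width: 0.353
```

step_arm --motion '[[[0.0,-0.05,-0.05,0.02,0,0,0],[0.0,-0.07,-0.1,0.02,0,0,0],[0.0,-0.07,-0.12,0.02,0,0,0],[0.0,-0.07,-0.12,0.02,0,0,0],[0.0,-0.07,-0.12,0.02,0,0,0],[0.0,-0.07,-0.12,0.02,0,0,0],[0.0,-0.07,-0.12,0.02,0,0,0],[0.0,-0.07,-0.12,0.02,0,0,0]]]'

```text
time: 15.35
tool_pos: [0.4541, 0.0251, 0.2406]
tcp_rot: [2.525, 1.863, -0.028]
wrist_force: [0.0, 0.6, -0.7]
width: 0.003
```

Run:
```python
from h import *
s=read_state(); print(s["tool_pos"],s["tcp_rot"])
I=[]
for n,i in check(): I.append(i)
cv2.imwrite("pics/p3.png",cv2.resize(np.hstack(I),(800,300)))
for n in ["scene","top"]:
    T=np.array(get_calibration(n)["world_from_camera"]); print(spots(n,"keeper_peg",T))
```

```text
[0.45408747 0.02506491 0.24055547] [ 2.5245909   1.86257333 -0.02758993]
scene foot px 586 rect ((-31.286418914794922, -69.37883758544922), (65.0194091796875, 195.05845642089844), 1.7282805442810059) fit [-0.0312 -0.0716 -0.0039] 1.644 z 0.0296
top foot px 132 rect ((-44.55249786376953, -44.097007751464844), (50.82069396972656, 126.94721221923828), 7.436652660369873) fit [-0.0479 -0.0448 -0.0009] 0.0 z 0.0299
[(0.63, [0.589, 0.2671, 0.0412])]
[]
```

View pics/p3.png

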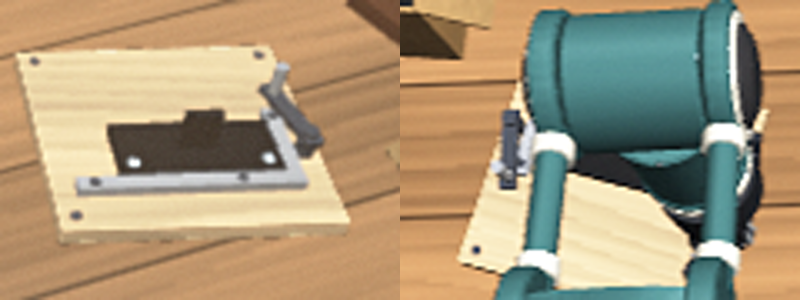

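Run:
```python
from h import *
from scipy.spatial.transform import Rotation as Ro
R=Ro.from_rotvec(read_state()["tcp_rot"]); 
a=np.radians((-17.1+90)/2); G=Ro.from_rotvec(np.pi*np.array([np.cos(a),np.sin(a),0]))
print("turn",np.degrees((G*R.inv()).as_rotvec()), R.apply([0,0,1]))
im,_=read_camera("scene"); cv2.imwrite("pics/z1.png",cv2.resize(im[185:245,340:440],None,fx=8,fy=8,interpolation=cv2.INTER_CUBIC))
```

```text
turn [ 0.79058656 -0.65078589  0.1012145 ] [-0.01136993 -0.01378756 -0.9998403 ]
```

View pics/z1.png

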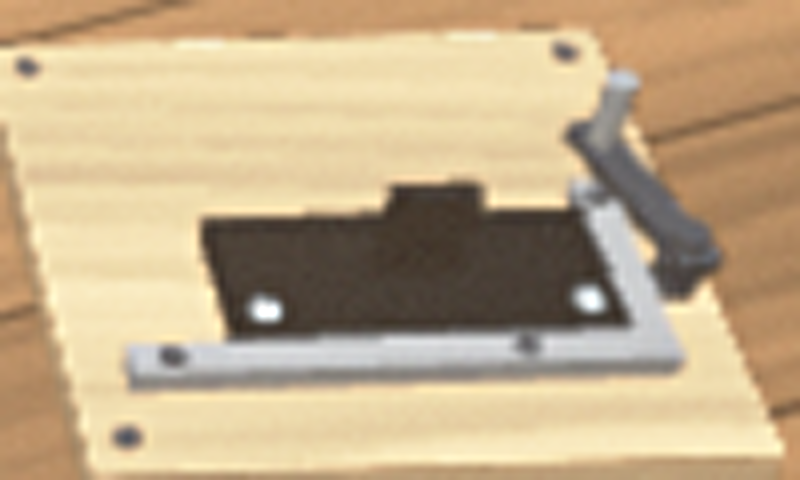

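step_arm --motion '[[[0.0,0.05,0.03,-0.02,0.79,-0.65,0],[0.0,0.068,0.07,-0.05,0.79,-0.65,0],[0.0,0.068,0.12,-0.09,0.79,-0.65,0],[0.0,0.068,0.1275,-0.13,0.79,-0.65,0],[0.0,0.068,0.1275,-0.17,0.79,-0.65,0],[0.0,0.068,0.1275,-0.197,0.79,-0.65,0],[0.0,0.068,0.1275,-0.197,0.79,-0.65,0],[0.0,0.068,0.1275,-0.197,0.79,-0.65,0]]]'

```text
time: 16.6
tool_pos: [0.5222, 0.1522, 0.0439]
tcp_rot: [-2.529, -1.864, 0.0]
wrist_force: [0.1, -0.5, 0.1]
width: 0.003
```

step_arm --motion '[[[0.0,0.006,-0.002,0,0,0,0],[0.0,0.009,-0.003,0,0,0,0],[0.0,0.0115,-0.0035,0,0,0,0],[0.0,0.0125,-0.004,0,0,0,0],[0.0,0.0135,-0.004,0,0,0,0],[0.0,0.0145,-0.0045,0,0,0,0],[0.0,0.0155,-0.005,0,0,0,0],[0.0,0.0155,-0.005,0,0,0,0]]]'

```text
time: 17.6
tool_pos: [0.5377, 0.1471, 0.0439]
tcp_rot: [-2.529, -1.864, 0.0]
wrist_force: [-0.6, -0.4, 0.1]
width: 0.001
```

step_arm --motion '[[[0.0,0.001,0,0,0,0,0],[0.0,0.002,-0.0005,0,0,0,0],[0.0,0.003,-0.001,0,0,0,0],[0.0,0.004,-0.001,0,0,0,0],[0.0,0.005,-0.0015,0,0,0,0],[0.0,0.006,-0.002,0,0,0,0],[0.0,0.006,-0.002,0,0,0,0],[0.0,0.006,-0.002,0,0,0,0]]]'

```text
time: 18.6
tool_pos: [0.539, 0.1467, 0.0435]
tcp_rot: [-2.524, -1.859, 0.011]
wrist_force: [-13.7, 7.0, 10.1]
width: -0.0
```

step_arm --motion '[[[0.0,-0.012,0.004,0,-0.4,0.3,0],[0.0,-0.02,-0.02,0,-0.4,0.3,0],[0.0,-0.028,-0.053,0.002,-0.4,0.3,0],[0.0,-0.01,-0.058,0.002,-0.4,0.3,0],[0.0,0.026,-0.06,0.002,-0.4,0.3,0],[0.0,0.026,-0.06,0.001,-0.4,0.3,0],[0.0,0.028,-0.053,0.001,-0.4,0.3,0],[0.0,0.029,-0.05,0.001,-0.4,0.3,0]]]'

```text
time: 19.6
tool_pos: [0.5674, 0.0974, 0.0441]
tcp_rot: [-2.525, -1.86, 0.025]
wrist_force: [-0.1, 0.3, 0.1]
width: -0.002
```

Run:
```python
from h import *
from scipy.spatial.transform import Rotation as Ro
s=read_state();R=Ro.from_rotvec(s["tcp_rot"]); 
a=np.radians((-17.1+90)/2); G=Ro.from_rotvec(np.pi*np.array([np.cos(a),np.sin(a),0]))
print("turn",np.degrees((G*R.inv()).as_rotvec()));c,t=np.cos(np.radians(-17.1)),np.sin(np.radians(-17.1))
print((s["tool_pos"][:2]-[.642,.236])@np.array([[c,-t],[t,c]]),s["wrist_force"])
```

```text
turn [ 0.3069943  -0.92120022  0.12992663]
[-0.03054195 -0.15437631] [-0.08017219  0.27276831  0.08146239]
```

step_arm --motion '[[[0.0,0,0,0,0.3,-0.9,0],[0.0,0.0003,0.001,0,0.3,-0.9,0],[0.0,0.0006,0.002,0,0.3,-0.9,0],[0.0,0.0009,0.003,0,0.3,-0.9,0],[0.0,0.0012,0.004,0,0.3,-0.9,0],[0.0,0.0015,0.005,0,0.3,-0.9,0],[0.0,0.0018,0.006,0,0.3,-0.9,0],[0.0,0.0018,0.006,0,0.3,-0.9,0]]]'

```text
time: 20.6
tool_pos: [0.5686, 0.1011, 0.0442]
tcp_rot: [2.527, 1.864, -0.007]
wrist_force: [-3.1, -10.3, 4.8]
width: -0.0
```

step_arm --motion '[[[0.0,-0.004,-0.013,0,0,0,0],[0.0,-0.006,-0.02,0.02,0,0,0],[0.0,-0.01,-0.04,0.07,0,0,0],[0.0,-0.02,-0.09,0.12,0,0,0],[0.0,-0.03,-0.14,0.16,0,0,0],[0.03,-0.05,-0.2,0.18,0,0,0],[0.03,-0.06,-0.24,0.18,0,0,0],[0.03,-0.06,-0.24,0.18,0,0,0]]]'

```text
time: 21.6
tool_pos: [0.5083, -0.1423, 0.2269]
tcp_rot: [2.529, 1.855, -0.003]
wrist_force: [-0.1, 0.3, -0.5]
width: 0.348
```

Run:
```python
from h import *
from scipy.spatial.transform import Rotation as Ro
s=read_state();R=Ro.from_rotvec(s["tcp_rot"]); print(s["tool_pos"])
a=np.radians((-17.1+90)/2); G=Ro.from_rotvec(np.pi*np.array([np.cos(a),np.sin(a),0]))
print("turn",np.degrees((G*R.inv()).as_rotvec()))
for n,i in check(): cv2.imwrite(f"pics/p4{n}.png",i)
for n in ["scene","top"]:
    im,d,K,T=cam(n); W=world(d,K,T)
    m=(np.hypot(W[...,0]-.568,W[...,1]-.286)<.045)&(W[...,2]>.050)&(W[...,2]<.085)
    print(n,m.sum(),np.median(W[m],0) if m.any() else 0, W[m].max(0) if m.any() else 0,W[m].min(0) if m.any() else 0)
    m=(np.hypot(W[...,0]-.6,W[...,1]-.28)<.07)&(W[...,2]>.035)&(W[...,2]<.044)
    print(cv2.minAreaRect((W[m][:,:2]*1000).astype(np.float32)))
```

```text
[ 0.50832854 -0.14234954  0.22687345]
turn [0.32002453 0.09246999 0.37283587]
scene foot px 590 rect ((-30.489654541015625, -70.89929962158203), (63.16978454589844, 194.9355010986328), 2.9403011798858643) fit [-0.0312 -0.0716 -0.0001] 1.519 z 0.0295
top foot px 639 rect ((-29.33231544494629, -79.07454681396484), (85.9354476928711, 196.39035034179688), 12.318085670471191) fit [-0.0313 -0.072  -0.0132] 0.962 z 0.03
scene 30 [0.56590669 0.26885684 0.06431492] [0.57130383 0.27890189 0.07132729] [0.56169767 0.26283661 0.05033199]
((593.9044189453125, 269.2699890136719), (18.100032806396484, 77.32475280761719), 88.75665283203125)
top 22 [0.56283628 0.27128298 0.0686115 ] [0.57028756 0.27809155 0.07632125] [0.55878932 0.26763115 0.05119735]
((595.368896484375, 248.85577392578125), (62.760990142822266, 86.0129165649414), 88.904541015625)
```

View pics/p4top.png

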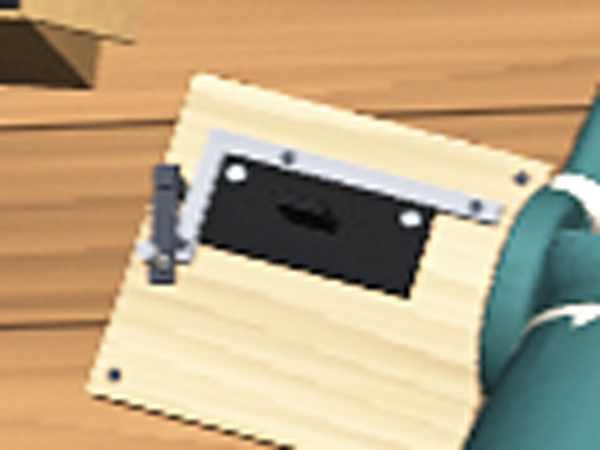

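step_arm --motion '[[[0.03,0.01,0.05,0,0.3,0,0.3],[0.03,0.02,0.11,0,0.3,0,0.3],[0.03,0.03,0.17,0,0.3,0,0.3],[0.03,0.04,0.23,0,0.3,0,0.3],[0.03,0.05,0.29,0,0.3,0,0.3],[0.03,0.058,0.35,-0.02,0.3,0,0.3],[0.03,0.058,0.4,-0.06,0.3,0,0.3],[0.03,0.058,0.412,-0.087,0.3,0,0.3]]]'

```text
time: 22.8
tool_pos: [0.5647, 0.2788, 0.1354]
tcp_rot: [-2.514, -1.877, 0.003]
wrist_force: [-0.3, 0.0, 0.4]
width: 0.352
```

step_arm --motion '[[[0.03,0,0,0,0,0,0],[0.03,0,0,0,0,0,0],[0.03,0,0,0,0,0,0],[0.03,0,0,0,0,0,0],[0.03,0,0,0,0,0,0],[0.03,0,0,0,0,0,0],[0.03,0,0,0,0,0,0],[0.03,0,0,0,0,0,0]]]'

```text
time: 23.8
tool_pos: [0.5647, 0.2788, 0.1354]
tcp_rot: [-2.514, -1.877, 0.003]
wrist_force: [-0.1, 0.6, 0.1]
width: 0.351
```

step_arm --motion '[[[0.03,0.001,-0.009,-0.005,0,0,0],[0.03,0.001,-0.009,-0.025,0,0,0],[0.03,0.001,-0.009,-0.045,0,0,0],[0.03,0.001,-0.009,-0.066,0,0,0],[0.03,0.001,-0.009,-0.066,0,0,0],[0.0,0.001,-0.009,-0.066,0,0,0],[0.0,0.001,-0.009,-0.066,0,0,0],[0.0,0.001,-0.009,-0.066,0,0,0]]]' --newtons 30

```text
time: 24.8
tool_pos: [0.5649, 0.2699, 0.0692]
tcp_rot: [-2.513, -1.877, 0.005]
wrist_force: [-3.6, 1.8, -3.1]
width: 0.127
```

Run:
```python
from h import *
s=read_state(); p=s["tool_pos"]; print(p,s["wrist_force"],s["width"])
y=np.radians(-17.1); R=np.array([[np.cos(y),-np.sin(y)],[np.sin(y),np.cos(y)]])
pv=np.array([.642,.236])+R@[-.03,.026]; v=p[:2]-pv; print("r",np.hypot(*v),"pivot",pv)
r=np.hypot(*v); th0=np.arctan2(v[1],v[0])%(2*np.pi); th1=y+1.5*np.pi
print(np.degrees([th0,th1]))
for k in range(1,13):
    t=th0+(th1-th0)*k/12; print(k,(pv+.055*np.array([np.cos(t),np.sin(t)])-p[:2]).round(4))
```

```text
[0.56485153 0.26993199 0.06919538] [-3.63905447  1.80167727 -3.07146823] 0.12652336186592317
r 0.05612033522734791 pivot [0.62097126 0.26967183]
[179.73438398 252.9       ]
1 [ 0.0014 -0.0058]
2 [ 0.0023 -0.0116]
3 [ 0.0038 -0.0173]
4 [ 0.0059 -0.0227]
5 [ 0.0086 -0.0279]
6 [ 0.0118 -0.0328]
7 [ 0.0155 -0.0374]
8 [ 0.0197 -0.0415]
9 [ 0.0243 -0.0451]
10 [ 0.0292 -0.0482]
11 [ 0.0345 -0.0508]
12 [ 0.0399 -0.0528]
```

step_arm --motion '[[[0.0,0.0005,-0.006,0,0,0,0],[0.0,0.0015,-0.0115,0,0,0,0],[0.0,0.003,-0.017,0,0,0,0],[0.0,0.005,-0.0225,0,0,0,0],[0.0,0.008,-0.028,0,0,0,0],[0.0,0.0115,-0.033,0,0,0,0],[0.0,0.0155,-0.0375,0,0,0,0],[0.0,0.0197,-0.0415,0,0,0,0]]]'

```text
time: 25.8
tool_pos: [0.5796, 0.2252, 0.0689]
tcp_rot: [-2.51, -1.878, 0.025]
wrist_force: [-16.1, -8.1, 10.1]
width: 0.126
```

Run:
```python
from h import *
s=read_state(); print(s["tool_pos"],s["wrist_force"],s["torque"])
im,_=read_camera("scene"); a=cv2.resize(im[150:250,340:450],None,fx=5,fy=5,interpolation=cv2.INTER_CUBIC)
cv2.imwrite("pics/k1.png",a)
```

```text
[0.57961985 0.22520494 0.06888523] [-16.10548968  -8.05182846  10.07991989] [-1.26504828  2.52776876  0.33354247]
```

View pics/k1.png

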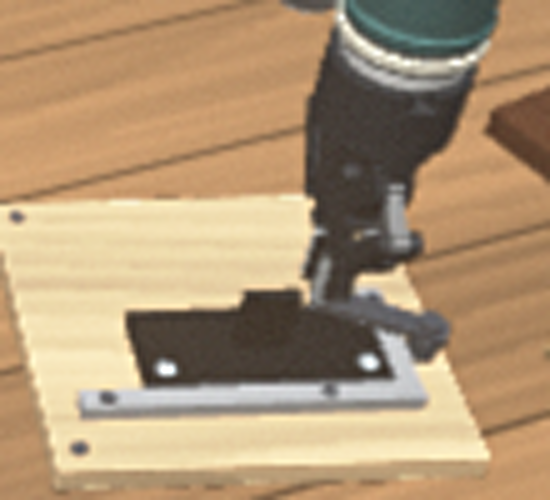

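step_arm --motion '[[[0.028,0,0,0,0,0,0],[0.028,0,0,0,0,0,0],[0.028,0,0,0,0,0,0],[0.028,0,0,0,0,0,0],[0.028,0,0,0,0,0,0],[0.028,0,0,0,0,0,0],[0.028,0,0,0,0,0,0],[0.028,0,0,0,0,0,0]]]'

```text
time: 26.85
tool_pos: [0.5802, 0.2245, 0.0688]
tcp_rot: [-2.511, -1.878, 0.025]
wrist_force: [-0.6, 0.1, 0.3]
width: 0.328
```

Run:
```python
from h import *
from scipy.spatial.transform import Rotation as Ro
s=read_state(); print(s["tool_pos"],s["wrist_force"],s["width"])
R=Ro.from_rotvec(s["tcp_rot"])
a=np.radians((-17.1+90)/2); G=Ro.from_rotvec(np.pi*np.array([np.cos(a),np.sin(a),0]))
print("turn",np.degrees((G*R.inv()).as_rotvec()))
y=np.radians(-17.1); Q=np.array([[np.cos(y),-np.sin(y)],[np.sin(y),np.cos(y)]])
im,d,K,T=cam("scene"); W=world(d,K,T); q=(W[...,:2]-[.642,.236])@Q; Z=W[...,2]
m=(Z>.034)&(Z<.0425)&(np.abs(q[...,0]+.04)<.06)&(np.abs(q[...,1])<.045)
print(m.sum(),cv2.minAreaRect((q[m]*1000).astype(np.float32)),np.median(Z[m]))
```

```text
[0.58017745 0.22445459 0.06884648] [-0.55787886  0.12450148  0.29490186] 0.32794175289287864
turn [ 0.27106452 -0.91696423 -0.68283215]
95 ((-40.781280517578125, -4.944774627685547), (64.87216186523438, 64.5809326171875), 21.994062423706055) 0.03906478819869563
```

step_arm --motion '[[[0.022,0.002,-0.0005,0,0.27,-0.9,-0.7],[0.022,0.006,-0.002,0,0.27,-0.9,-0.7],[0.022,0.01,-0.003,0,0.27,-0.9,-0.7],[0.022,0.014,-0.0043,0,0.27,-0.9,-0.7],[0.022,0.018,-0.0055,0,0.27,-0.9,-0.7],[0.022,0.021,-0.0065,0,0.27,-0.9,-0.7],[0.022,0.024,-0.0074,0,0.27,-0.9,-0.7],[0.022,0.024,-0.0074,0,0.27,-0.9,-0.7]]]'

```text
time: 27.9
tool_pos: [0.6049, 0.2172, 0.0691]
tcp_rot: [2.527, 1.866, 0.002]
wrist_force: [-0.2, -0.0, 1.0]
width: 0.257
```

step_arm --motion '[[[0.022,0.002,-0.0006,0,0,0,0],[0.022,0.003,-0.0009,0,0,0,0],[0.022,0.004,-0.0012,0,0,0,0],[0.022,0.005,-0.0015,0,0,0,0],[0.022,0.006,-0.0018,0,0,0,0],[0.022,0.007,-0.0021,0,0,0,0],[0.022,0.008,-0.0024,0,0,0,0],[0.022,0.008,-0.0024,0,0,0,0]]]'

```text
time: 28.9
tool_pos: [0.6093, 0.2157, 0.0688]
tcp_rot: [-2.524, -1.862, 0.007]
wrist_force: [-11.4, 3.8, 8.4]
width: 0.257
```

step_arm --motion '[[[0.022,-0.003,0.001,0,0,0,0],[0.022,-0.005,0.0015,0,0,0,0],[0.022,-0.005,0.0015,0.005,0,0,0],[0.022,-0.005,0.0015,0.03,0,0,0],[0.022,-0.005,0.0015,0.08,0,0,0],[0.022,-0.01,-0.02,0.13,0,0,0],[0.022,-0.03,-0.08,0.16,0,0,0],[0.022,-0.05,-0.14,0.16,0,0,0]]]'

```text
time: 29.9
tool_pos: [0.5641, 0.0821, 0.2329]
tcp_rot: [-2.526, -1.867, -0.004]
wrist_force: [0.6, -1.0, 0.9]
width: 0.257
```

step_arm --motion '[[[0.022,-0.02,-0.06,0,0,0,0],[0.022,-0.03,-0.12,0,0,0,0],[0.022,-0.04,-0.18,0,0,0,0],[0.022,-0.04,-0.24,0,0,0,0],[0.022,-0.04,-0.28,0,0,0,0],[0.022,-0.04,-0.28,0,0,0,0],[0.022,-0.04,-0.28,0,0,0,0],[0.022,-0.04,-0.28,0,0,0,0]]]'

```text
time: 30.9
tool_pos: [0.5242, -0.1968, 0.233]
tcp_rot: [-2.525, -1.869, -0.004]
wrist_force: [-0.3, -0.4, -0.7]
width: 0.257
```

Run:
```python
from h import *
s=read_state(); print(s["tool_pos"],s["wrist_force"],s["time"])
I=[i for n,i in check()]
cv2.imwrite("pics/f1.png",np.vstack(I)[:, :] if 0 else cv2.resize(np.hstack(I),(800,300)))
y=np.radians(-17.1); Q=np.array([[np.cos(y),-np.sin(y)],[np.sin(y),np.cos(y)]])
for n in ["scene","top"]:
    im,d,K,T=cam(n); W=world(d,K,T); q=(W[...,:2]-[.642,.236])@Q; Z=W[...,2]
    m=(Z>.034)&(Z<.0445)&(np.abs(q[...,0]+.04)<.06)&(q[...,1]>-.046)&(q[...,1]<.05)
    print(n,"bar",m.sum(),cv2.minAreaRect((q[m]*1000).astype(np.float32)))
    m=(Z>.05)&(Z<.08)&(np.abs(q[...,0]+.04)<.06)&(q[...,1]>-.047)&(q[...,1]<.05)
    print("peg",m.sum(),np.median(q[m],0))
```

```text
[ 0.52419471 -0.19679132  0.23296858] [-0.30243026 -0.40621252 -0.70160534] 30.9
scene foot px 504 rect ((-30.319425582885742, -71.189453125), (63.4090690612793, 193.8442840576172), 2.656956911087036) fit [-0.0307 -0.0728  0.0032] 1.651 z 0.0297
top foot px 591 rect ((-30.1001033782959, -75.69123840332031), (74.09408569335938, 201.55697631835938), 6.1812262535095215) fit [-0.0316 -0.0723 -0.0088] 0.931 z 0.0302
scene bar 130 ((-32.157958984375, -5.413928985595703), (49.688358306884766, 83.14796447753906), 6.113602161407471)
peg 33 [-0.02861634 -0.0311902 ]
top bar 116 ((-34.27128601074219, -3.1989898681640625), (85.37459564208984, 65.74284362792969), 40.52182388305664)
peg 22 [-0.03235414 -0.02921322]
```

View pics/f1.png

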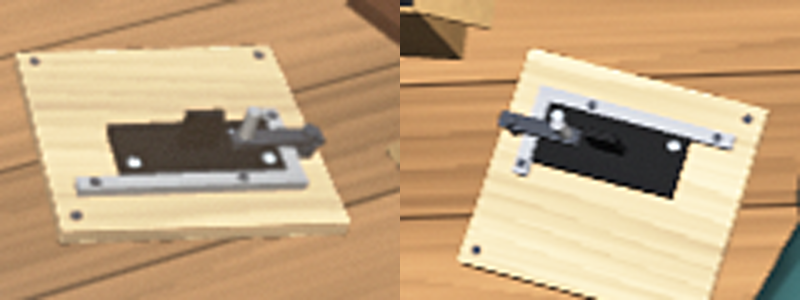

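Run:
```python
from h import *
a,_=read_camera("scene"); b,_=read_camera("top")
f=lambda i:cv2.resize(i,(800,300),interpolation=cv2.INTER_CUBIC)
cv2.imwrite("pics/f2.png",np.vstack([f(a[200:239,345:449]),f(b[107:146,110:214])]))
```

```text
(no output)
```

View pics/f2.png

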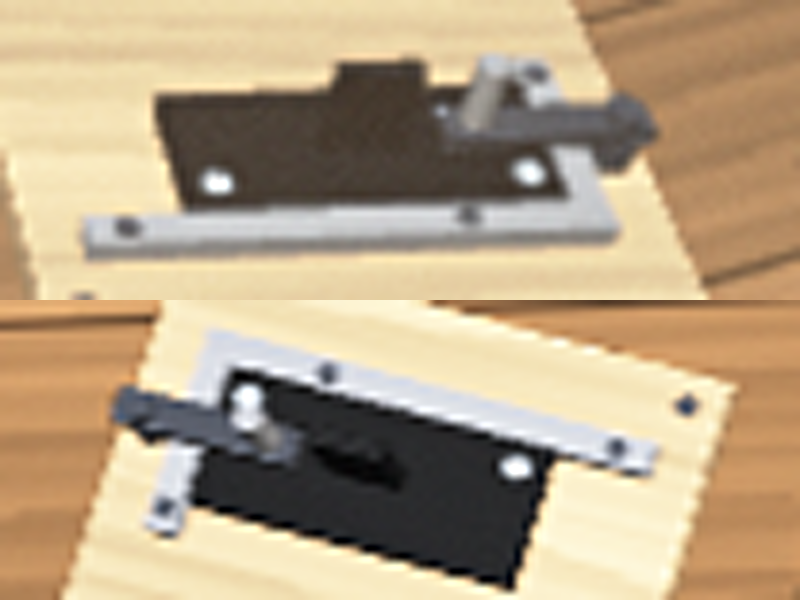

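```bash
python3 -c "
from h import *
print(finish_job())"
```

```text
the job is handed in; nothing more can be done
None
```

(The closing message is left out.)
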